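# Snap the hook bin onto the hanging bar

## Robot

A 6-joint arm with a two-finger parallel gripper is mounted at the origin on the work surface. World frame = base frame: x ahead of the robot, y to its left, z up, the work surface at z = 0. Lengths are in m, angles in degrees, forces in N, time in s.
With the tool pointing down it reaches from about 0.3 to 0.75 m from the base axis. Payload 8.5 kg.
Tool frame: the origin (TCP) lies on the centre line of the jaws, within the pads' length; the fingertips stand 14 mm ahead of it and the grasp point (between the pads) lies 5 mm behind it; z points along the fingers, x is the direction in which the jaws open and shut, and the axes are right-handed (so a half turn about z gives the same grasp; the last joint's range is limited). The gripper opens to 85 mm and grips with 20 to 120 N. Pads are 22 mm wide; open, the fingers measure 114 mm over their backs; the gripper's body (76 mm by 85 mm) begins 54 mm behind the grasp point. The pads swing forward as they close: fully open they stand 13 mm farther back than shut.
Start: joints at [58.482, 21.807, 74.336, -0, 83.858, -12.336], TCP at [0.181, 0.519, 0.245] pointing down, gripper open.
Joint ranges: [-178.18, 178.18], [-50.72, 133.34], [12.68, 142.11], [-81.47, 261.47], [9.98, 163.14], [-165.26, 165.26]. Speed limits (degrees/s): [136.94, 136.94, 180, 180, 180, 180].

## Interface

Orientations are given as a 3x3 rotation matrix whose columns are the frame's x, y, z axes.
In Python, from rig import * gives the robot as it stands.
- The arm moves only by the shell command python3 -m crank 'ROWS' [FORCE]. ROWS is JSON, one flat list of numbers, 7 for each row, row after row: the turn, a rotation vector about the world's x, y, z in rad, then the shift along the world's x, y, z in m, then the opening in per cent of the stroke, from 0 (shut) to 100 (fully open). A call has 1 to 20 rows; each row shifts and turns the commanded pose from where the row before left it; what a row does not reach is not made up. A row lasts 1/10 s, in which the tool goes at most 50 mm and 8.59 degrees, less where a joint would pass 70% of its speed; a pose out of reach is approached as far as the arm can. A call is refused whole if a number of a shift passes 0.05 or a number of a turn 0.15, either way. A call with a gripper value outside its range is refused whole. The fingers move at their own pace and stop on an object; FORCE is the grip in N (left out, the last holds). Time passes only in rows, so rows that do not move let the fingers close. It gives the time, the measured TCP pose, the force and the opening at its end, in the units of the state.
- observe(): the state, without advancing time (a new reading comes with each control period).
- get_image(name): name is "scene" or "top" or "wrist"; returns a dict with "frame" (420x560x3 uint8, red, green, blue), "fov_y" (degrees; the focal length in pixels is half the picture's height over the tangent of half this angle, whatever the lens; pixels are square), "cx", "cy" (the principal point, pixels), "k1" (the pictures are not rectified: a ray, as slopes to the right and down, at radius r is drawn at 1 + k1 r^2 times it, then the intrinsics apply), "world_to_cam" (4x4, takes a point from world to camera coordinates). Camera axes: x right, y up, looking along -z (the intrinsics and any distortion apply to the point x, -y, -z); pixel columns grow to the right and rows downward; lengths in m; the calibration is good to about 2 mm. A picture is of the moment at which its call begins. There is no depth.
- close_job(): hands the job in, once; it reports no verdict.
The state is a dict: "time_s": time; "q": joint angles; "qvel": joint speeds; "joint_efforts": joint torques, N m; "position": TCP position; "tool_rot": TCP orientation; "ft_force": force on the tool from outside, world axes, zero at the start; "wrist_torque": the same for the moment, N m; "grip_width": finger opening in m.
Only numpy, scipy, OpenCV 4.12 (cv2) and the standard library are available. Lean on these libraries where they do the work, as an engineer would, in place of code of your own. Each camera call takes 0.05 s, during which the arm holds its last target. There are 200 camera calls.

## Task

Take the small screw bin with the snap hook by its grip tab, keep it level, and press the hook gently down over the cross bar of the hanging stand until its gate flicks shut under the bar. Then, still holding it, tug it steadily upward (about 10 N beyond its weight) to prove that the gate holds, lower it so that it hangs fully down on the bar, and let go. Never load the bin or the bar with more than about 25 N, and leave everything else on the bench where it is.

Things in the scene. Friction and masses are not known exactly. Their poses are not given: they have to be found in the camera images.
- bin: Loose hook bin: small open plywood box 80 x 100 x 55 mm high with screws in it, 0.27 to 0.53 kg in all, upright on the bench, with a steel snap hook on its back. Origin: centre of the box's underside; x from the box to its back (the hook's side), y across, z up. The box's back face is at x = 40 mm.
- bin_grip (a point): Middle of the bin's grip tab, axes as the bin: an upright wooden plate above the hook, 10 mm thick in x, 36 mm wide in y, reaching 18 mm above and 25 mm below this point (there the steel crown begins). It is 147 mm above the box's underside, 55 mm to +x of the box's centre; the box's rim is 92 mm lower.
- hook_seat (a point): Where a bar's axis lies when fully home in the snap hook: 41 mm straight below bin_grip, axes as the bin. The hook is an arch 20 mm wide in y, open downward, for a bar along y: crown 5 mm above this point, spine strap (40 mm wide, 6 thick, down to 66 mm below this point) with inner face 9 mm to -x, nose with inner face 9 mm to +x, 8 mm thick.
- hook_mouth (a point): Mouth of the hook, 44 mm straight below hook_seat, axes as the bin: level with the nose's lowest end. The way in is 18 mm wide in x between spine and nose; over its lowest 12 mm the nose flares out by about 5 mm.
- gate (a joint): Angle of the hook's sprung gate: 0 shut (straight across the mouth), about 1.3 pushed right up. It opens upward only; its spring shuts it. A bar entering from below swings it up with roughly 5 to 18 N of push (rubbing included) and it flicks shut under the bar about 4 mm before the bar meets the crown. The bar then has about 19 mm of free play.
- gate_bar: The gate: steel tongue 17 mm long, 14 mm wide, 4 mm thick. Origin on its hinge at the spine, 7 mm to -x of hook_seat and 26 mm below it; x along the tongue, y as the bin's.
- stand: Fixed hanging stand with a level round steel cross bar, 10 mm thick, between two posts. Origin on the bench straight below the bar's middle; y along the bar, x from front to back, z up. Bar axis at x = 0; its height is clamped by hand and NOT reported: anywhere from 141 to 167 mm above the bench, to be felt for or seen. It is rigid.
- board_top (a point): Middle of the front top edge of the stand's wooden backing board (180 mm wide, 75 mm high), 9 mm in front (-x) of the bar's axis; axes as the stand. Bins hang at the front: hook over the bar, box back towards the board, bin axes turned as the stand's. The posts are 14 mm square, at y = -64 and +64 mm, tops 146 mm up.
- plain_bin: Bystander: loose plywood bin of the same box size without hook or tab, beside the hook bin; leave it alone. Origin at its underside.
- mallet: Bystander: loose rubber mallet, head 54 mm thick and 90 mm long, handle 200 mm; leave it alone. Origin at its underside.
- screwdriver: Bystander: loose screwdriver; leave it alone. Origin at its underside.
- glue: Bystander: loose white glue bottle, 60 mm diameter, 160 mm high; leave it alone. Origin at its underside.
- wax_tin: Bystander: loose flat steel tin, 80 mm diameter, 50 mm high; leave it alone. Origin at its underside.
- sanding_block: Bystander: loose cork block 110 x 65 x 32 mm; leave it alone. Origin at its underside.
- offcut: Bystander: loose wooden strip 160 x 45 x 20 mm; leave it alone. Origin at its underside.
- pencil_cup: Bystander: loose dark steel cup, 70 mm diameter, 95 mm high; leave it alone. Origin at its underside.
There are look-alikes about, which are no part of the job. What is shaped like the bin but pink is not meant.

How it is judged:
By the outcome, as a careful person would: the job done as asked, in the order asked, and still so for the second after the job is handed in, with the robot touching nothing.
It also fails if it takes over 58 s, if anything falls off the work surface, if the arm or the gripper's body presses on something with over 40 N, if the wrist force passes 120 N, or if a joint passes its speed limit or range.

## Working session

There is one attempt and no reset: what is moved stays moved. The work goes in short steps, Python scripts to look and compute and a shell command to move; the robot and the scene stay as the last step left them, time stands still between calls to the robot, and variables do not carry over. Pictures are saved under pics/ and viewed, about 8 in all and at most 12, crops included, and the job is handed in when it is done.

```bash
mkdir -p pics
cat > h.py <<'E'
from rig import *
import numpy as np, cv2, json
def grab(n,tag):
    d=get_image(n); f=np.array(d["frame"]); cv2.imwrite(f"pics/{tag}.png",f[:,:,::-1]); np.savez(f"{tag}.npz",f=f,fov=d["fov_y"],cx=d["cx"],cy=d["cy"],k1=d["k1"],T=np.array(d["world_to_cam"]))
def load(tag): return np.load(f"{tag}.npz")
def ray(c,u,v):
    F=c["f"].shape[0]/2/np.tan(np.radians(c["fov"])/2); x=(u-c["cx"])/F;y=(v-c["cy"])/F
    a,b=x,y
    for _ in range(30):
        s=1+c["k1"]*(a*a+b*b); a,b=x/s,y/s
    T=c["T"];R=T[:3,:3]; o=-R.T@T[:3,3]; d=R.T@np.array([a,-b,-1]); return o,d/np.linalg.norm(d)
def onz(c,u,v,z):
    o,d=ray(c,u,v); return o+d*(z-o[2])/d[2]
def tri(c1,p1,c2,p2):
    o1,d1=ray(c1,*p1);o2,d2=ray(c2,*p2)
    s=np.linalg.lstsq(np.c_[d1,-d2],o2-o1,rcond=None)[0]; a=o1+s[0]*d1;b=o2+s[1]*d2
    return (a+b)/2,np.linalg.norm(a-b)
def proj(c,P):
    T=c["T"];p=T[:3,:3]@np.array(P)+T[:3,3]; a,b=p[0]/-p[2],-p[1]/-p[2]; s=1+c["k1"]*(a*a+b*b)
    F=c["f"].shape[0]/2/np.tan(np.radians(c["fov"])/2); return np.array([c["cx"]+F*a*s,c["cy"]+F*b*s])
E
python3 - <<'E'
from h import *
for n in["scene","top","wrist"]: grab(n,n)
for n in["scene","top","wrist"]:
    c=load(n); print(n,ray(c,280,210),c["fov"],c["k1"])
a=[cv2.imread(f"pics/{n}.png") for n in["scene","top"]]
s=observe();print(s["ft_force"],s["grip_width"],s["tool_rot"])
for n,i in zip(["scene","top"],a): cv2.imwrite(f"pics/{n}_b.png",cv2.resize(i,(800,600)))
E
```

```text
scene (array([ 1.23672096, -0.07713971,  0.99930116]), array([-0.59363602,  0.0626301 , -0.80229281])) 49.38292123634266 0.03308430570611373
top (array([ 0.40174332, -0.00872346,  1.47998054]), array([ 0.13238611,  0.00601117, -0.99118   ])) 48.14764595737628 -0.15865322395541073
wrist (array([0.1136191 , 0.54314318, 0.37386562]), array([ 0.27528735, -0.0876824 , -0.95735504])) 69.65352356223747 -0.05062488963167555
[-0.08533594 -0.18709599 -0.09714397] 0.08548025278465278 [[ 3.28584768e-01  9.44474309e-01 -5.75260427e-04]
 [ 9.44473891e-01 -3.28585183e-01 -9.19855349e-04]
 [-1.05780180e-03 -2.41067998e-04 -9.99999411e-01]]
```

View pics/scene_b.png

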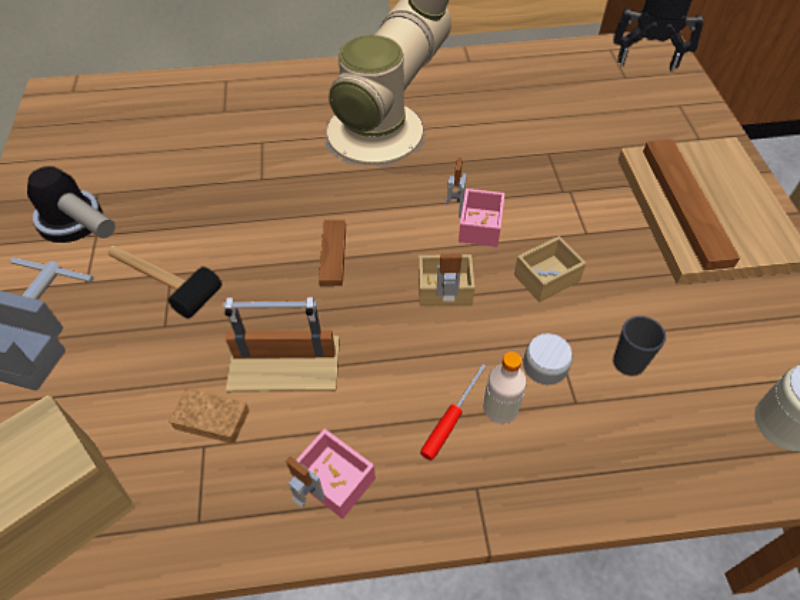

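View pics/top_b.png

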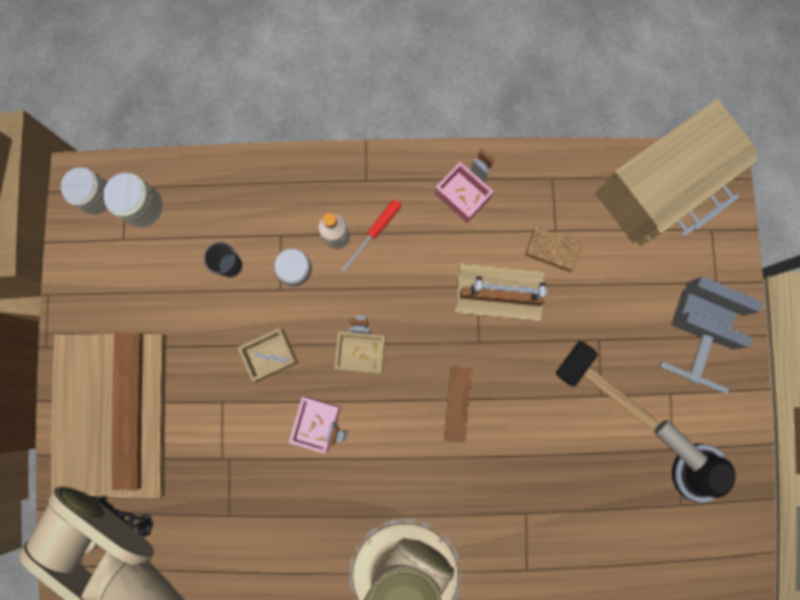

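The scene view (800x600) shows the hook bin at about (447,278), with its hook on the +x side. The stand is at about (270,330) with bar ends near (229,303) and (313,303). The bin's front and the stand's front both face the robot. Next I'll enlarge both.

Run:
```python
from h import *
s=cv2.imread("pics/scene.png");t=cv2.imread("pics/top.png")
def cr(i,x,y,w=80,h=60): return cv2.resize(i[y:y+h,x:x+w],(400,300),interpolation=cv2.INTER_CUBIC)
m=np.vstack([np.hstack([cr(s,272,165),cr(s,150,200)]),np.hstack([cr(t,215,210),cr(t,315,175)])])
cv2.imwrite("pics/m1.png",m)
```

```text
(no output)
```

View pics/m1.png

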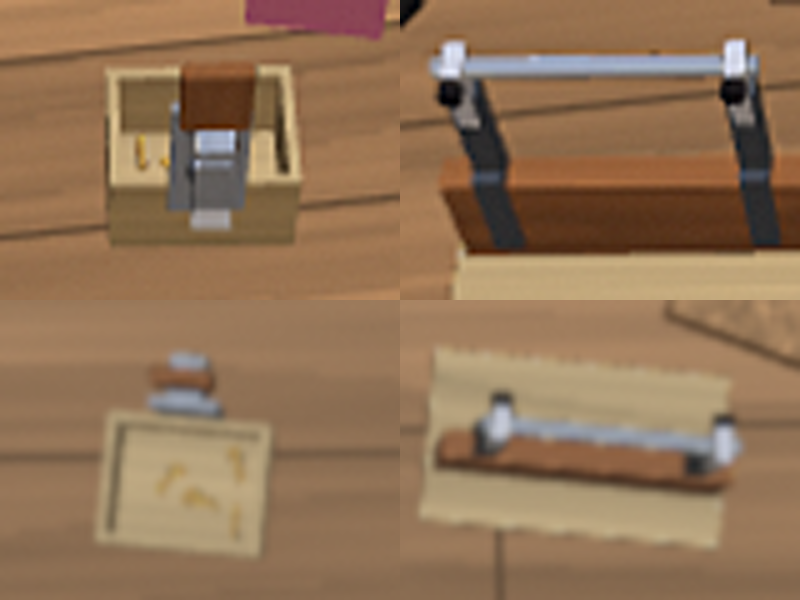

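Run:
```python
from h import *
s=load("scene");t=load("top")
S=lambda x,y:(272+x/5,165+y/5); S2=lambda x,y:(150+(x-400)/5,200+y/5)
T=lambda x,y:(215+x/5,210+(y-300)/5); T2=lambda x,y:(315+(x-400)/5,175+(y-300)/5)
np.set_printoptions(precision=4,suppress=True)
print("tab tri",tri(s,S(219,67),t,T(182,378)))
print("tabtop L/R scene z.165",onz(s,*S(183,66),.165),onz(s,*S(257,67),.165))
print("tab top z.165",onz(t,*T(152,376),.165),onz(t,*T(213,380),.165))
print("box rim top z.055")
for p in[(108,410),(271,428),(262,556),(95,542)]: print(onz(t,*T(*p),.055))
print("box rim scene"); 
for p in[(106,185),(300,182),(290,68),(105,70)]: print(onz(s,*S(*p),.055))
print("bar at posts")
for a,b in[((453,65),(500,428)),((735,65),(724,443))]: print(tri(s,S2(*a),t,T2(*b)))
for z in(.145,.155,.165):
  print(z,[onz(s,*S2(*a),z) for a in((470,66),(720,66))],[onz(t,*T2(*a),z) for a in((520,430),(700,441))])
print("base corners");
for p in[(435,347),(732,380),(718,548),(420,517)]: print(onz(t,*T2(*p),.008))
```

```text
tab tri (array([0.5351, 0.0827, 0.1631]), np.float64(0.004182685338606875))
tabtop L/R scene z.165 [0.5339 0.0674 0.165 ] [0.5392 0.1024 0.165 ]
tab top z.165 [0.536  0.0974 0.165 ] [0.5331 0.063  0.165 ]
box rim top z.055
[0.5268 0.1333 0.055 ]
[0.5142 0.0341 0.055 ]
[0.4367 0.0406 0.055 ]
[0.4467 0.1418 0.055 ]
box rim scene
[0.5166 0.0339 0.055 ]
[0.5277 0.1344 0.055 ]
[0.4502 0.1437 0.055 ]
[0.4386 0.0441 0.055 ]
bar at posts
(array([ 0.6077, -0.2148,  0.1872]), np.float64(0.12113325643573788))
(array([ 0.5962, -0.2182,  0.1703]), np.float64(0.12892991948757515))
0.145 [array([ 0.5791, -0.2787,  0.145 ]), array([ 0.594 , -0.1636,  0.145 ])] [array([ 0.603 , -0.1708,  0.145 ]), array([ 0.5948, -0.2749,  0.145 ])]
0.155 [array([ 0.5868, -0.2764,  0.155 ]), array([ 0.6016, -0.1626,  0.155 ])] [array([ 0.6015, -0.1695,  0.155 ]), array([ 0.5933, -0.2729,  0.155 ])]
0.165 [array([ 0.5945, -0.274 ,  0.165 ]), array([ 0.6091, -0.1615,  0.165 ])] [array([ 0.6   , -0.1683,  0.165 ]), array([ 0.5919, -0.2709,  0.165 ])]
base corners
[ 0.6781 -0.135   0.008 ]
[ 0.6536 -0.3247  0.008 ]
[ 0.546  -0.3107  0.008 ]
[ 0.5694 -0.1223  0.008 ]
```

The bin grip is at about (0.536, 0.082) with yaw about −6.5°. The bar's middle is at about (0.597, −0.22) with a similar yaw. I'll move over the bin now, for a wrist view.

```bash
python3 -m crank '[0,0,-0.084,0.0222,-0.0273,0,100, 0,0,-0.084,0.0222,-0.0273,0,100, 0,0,-0.084,0.0222,-0.0273,0,100, 0,0,-0.084,0.0222,-0.0273,0,100, 0,0,-0.084,0.0222,-0.0273,0,100, 0,0,-0.084,0.0222,-0.0273,0,100, 0,0,-0.084,0.0222,-0.0273,0,100, 0,0,-0.084,0.0222,-0.0273,0,100, 0,0,-0.084,0.0222,-0.0273,0,100, 0,0,-0.084,0.0222,-0.0273,0,100, 0,0,-0.084,0.0222,-0.0273,0,100, 0,0,-0.084,0.0222,-0.0273,0,100, 0,0,-0.084,0.0222,-0.0273,0,100, 0,0,-0.084,0.0222,-0.0273,0,100, 0,0,-0.084,0.0222,-0.0273,0,100, 0,0,-0.084,0.0222,-0.0273,0,100, 0,0,0,0,0,0,100, 0,0,0,0,0,0,100]'
python3 -c "
from h import *
grab('wrist','w1');print(observe()['tool_rot'])"
python3 -m crank '[0,0,0,0.01,-0.042,0,100, 0,0,0,0.01,-0.042,0,100, 0,0,0,0.01,-0.042,0,100, 0,0,0,0.01,-0.042,0,100, 0,0,0,0.01,-0.042,0,100, 0,0,0,0.01,-0.042,0,100, 0,0,0,0,0,0,100, 0,0,0,0,0,0,100]'
python3 -c "
from h import *
grab('wrist','w2');print(observe()['tool_rot'])
cv2.imwrite('pics/w12.png',cv2.resize(np.hstack([cv2.imread('pics/w1.png'),cv2.imread('pics/w2.png')]),(800,300)))"
```

```text
time_s: 1.95
position: [0.5358, 0.0824, 0.2448]
tool_rot: [[0.994, -0.108, -0.001], [-0.108, -0.994, 0.0], [-0.001, -0.0, -1.0]]
ft_force: [-1.2, 0.6, -0.7]
grip_width: 0.0854
[[ 9.94268899e-01 -1.06904373e-01 -9.00660170e-04]
 [-1.06904140e-01 -9.94269286e-01  3.03919880e-04]
 [-9.27989108e-04 -2.05893784e-04 -9.99999548e-01]]
time_s: 2.8
position: [0.5957, -0.1687, 0.2451]
tool_rot: [[0.994, -0.107, -0.001], [-0.107, -0.994, 0.001], [-0.001, -0.001, -1.0]]
ft_force: [-0.0, 0.9, 0.7]
grip_width: 0.0854
[[ 9.94337548e-01 -1.06267276e-01 -3.25950684e-04]
 [-1.06267077e-01 -9.94337456e-01  5.76837761e-04]
 [-3.85403952e-04 -5.38933618e-04 -9.99999781e-01]]
```

View pics/w12.png

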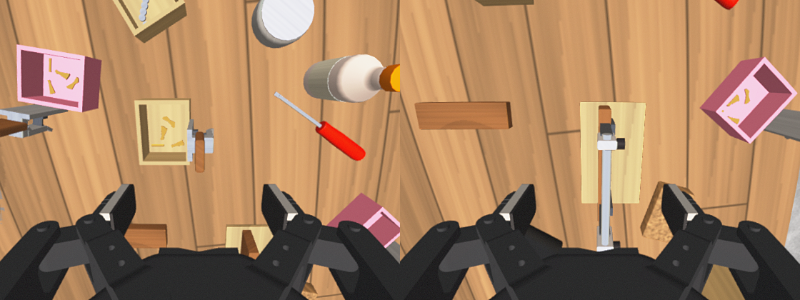

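```bash
python3 - <<'E'
from h import *
a=cv2.imread("pics/w1.png")[160:260,230:330];b=cv2.imread("pics/w2.png")[140:360,240:340]
m=np.hstack([cv2.resize(a,(400,400),interpolation=cv2.INTER_CUBIC),np.zeros((400,0,3),np.uint8)])
m=np.vstack([m,np.zeros((190,400,3),np.uint8)])
b=cv2.resize(b,None,fx=3.9,fy=2.68,interpolation=cv2.INTER_CUBIC)
m=np.hstack([m,b]);print(m.shape,b.shape) if 0 else None
E
python3 - <<'E'
from h import *
a=cv2.imread("pics/w1.png")[160:260,230:330];b=cv2.imread("pics/w2.png")[150:350,240:340]
A=cv2.resize(a,(400,400),interpolation=cv2.INTER_CUBIC);B=cv2.resize(b,(300,600),interpolation=cv2.INTER_CUBIC)
m=np.zeros((600,720,3),np.uint8);m[:400,:400]=A;m[:,410:710]=B
cv2.imwrite("pics/m2.png",m)
E
```

```text
(no output)
```

View pics/m2.png

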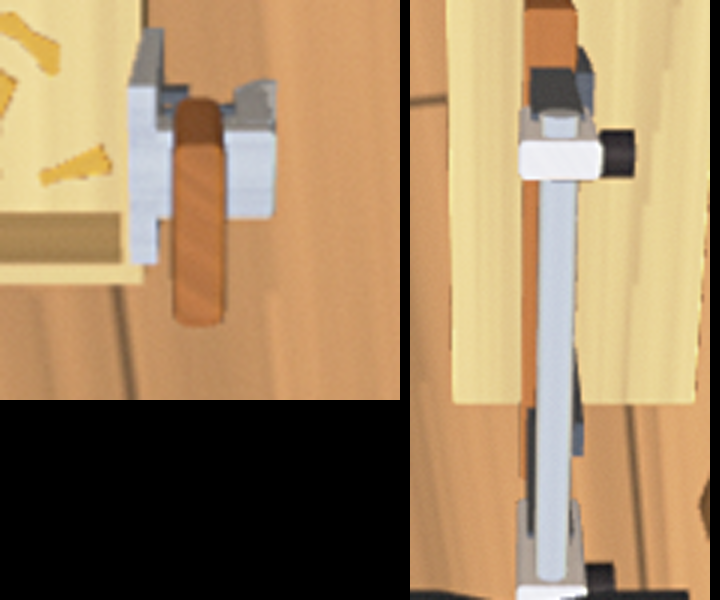

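Run:
```python
from h import *
np.set_printoptions(precision=4,suppress=True)
w1=load("w1");w2=load("w2");s=load("scene")
A=lambda x,y:(230+x/4,160+y/4);B=lambda x,y:(240+(x-410)/3,150+y/3)
a=onz(w1,*A(199,150),.165);b=onz(w1,*A(199,324),.165);d=a-b
print("tab",a,b,(a+b)/2,np.linalg.norm(d),"yaw",-np.degrees(np.arctan2(d[0],d[1])))
print("thick",onz(w1,*A(173,250),.165),onz(w1,*A(226,250),.165))
o,d1=ray(w2,*B(557.5,190));_,d2=ray(w2,*B(553.5,530));n=np.cross(d1,d2)
P=[]
for x in(470,720):
    oo,dd=ray(s,150+(x-400)/5,200+66/5); P.append(oo+dd*(n@(o-oo))/(n@dd))
print("bar",P); 
for z in(.145,.155,.165):
    p=onz(w2,*B(557.5,190),z);q=onz(w2,*B(553.5,530),z);e=p-q
    l,r=onz(w2,*B(536,400),z),onz(w2,*B(574,400),z)
    print(z,p,q,"yaw",-np.degrees(np.arctan2(e[0],e[1])),"dia",np.linalg.norm(l-r),"clamp far",onz(w2,*B(560,145),z)[:2],"near",onz(w2,*B(552,595),z)[:2])
# base plate far edge etc
q=[onz(w2,*B(x,y),.008) for x,y in((453,404),(695,404))];print("base near edge",q)
print("wrist cam",o)
```

```text
tab [0.5395 0.1003 0.165 ] [0.5359 0.0671 0.165 ] [0.5377 0.0837 0.165 ] 0.03345856224666283 yaw -6.115737983468234
thick [0.5327 0.0821 0.165 ] [0.5424 0.081  0.165 ]
bar [array([ 0.593 , -0.2745,  0.1631]), array([ 0.6053, -0.1621,  0.1599])]
0.145 [ 0.605  -0.1696  0.145 ] [ 0.5935 -0.2761  0.145 ] yaw -6.171113296869908 dia 0.010848430072235215 clamp far [ 0.6069 -0.1574] near [ 0.5907 -0.3   ]
0.155 [ 0.605  -0.1665  0.155 ] [ 0.594  -0.2683  0.155 ] yaw -6.171113296869901 dia 0.010375141843713891 clamp far [ 0.6068 -0.1548] near [ 0.5913 -0.2912]
0.165 [ 0.6049 -0.1633  0.165 ] [ 0.5944 -0.2605  0.165 ] yaw -6.171113296869893 dia 0.009901853615192566 clamp far [ 0.6066 -0.1522] near [ 0.5919 -0.2824]
base near edge [array([ 0.5483, -0.3096,  0.008 ]), array([ 0.6584, -0.3217,  0.008 ])]
wrist cam [ 0.6039 -0.0974  0.3742]
```

Tab centre is (0.5375, 0.0835) with yaw −6.1°. The bar runs through (0.599, −0.22) with yaw −6.2° and z about 0.160. The tool's yaw already matches, so I'll go back and grasp.

```bash
python3 -m crank '[0,0,0,-0.0097,0.042,0,100, 0,0,0,-0.0097,0.042,0,100, 0,0,0,-0.0097,0.042,0,100, 0,0,0,-0.0097,0.042,0,100, 0,0,0,-0.0097,0.042,0,100, 0,0,0,-0.0097,0.042,0,100, 0,0,0,0,0,0,100, 0,0,0,0,0,-0.02,100, 0,0,0,0,0,-0.02,100, 0,0,0,0,0,-0.02,100, 0,0,0,0,0,-0.02,100, 0,0,0,0,0,-0.01,100, 0,0,0,0,0,-0.01,100, 0,0,0,0,0,0,100]' && python3 -m crank '[0,0,0,0,0,0,60, 0,0,0,0,0,0,30, 0,0,0,0,0,0,15, 0,0,0,0,0,0,0, 0,0,0,0,0,0,0, 0,0,0,0,0,0,0, 0,0,0,0,0,0,0, 0,0,0,0,0,0,0, 0,0,0,0,0,0,0]' 90
python3 -c "
from h import *
s=observe();print(s['wrist_torque'],s['joint_efforts']);grab('wrist','w3')"
```

```text
time_s: 4.25
position: [0.5372, 0.083, 0.1447]
tool_rot: [[0.994, -0.107, -0.001], [-0.107, -0.994, 0.0], [-0.001, 0.0, -1.0]]
ft_force: [-0.5, -0.1, -0.1]
grip_width: 0.0855
time_s: 5.15
position: [0.5378, 0.0826, 0.1457]
tool_rot: [[0.994, -0.108, 0.0], [-0.108, -0.994, -0.0], [0.0, 0.0, -1.0]]
ft_force: [-2.3, -0.1, 5.4]
grip_width: 0.0087
[3.64450510e-03 3.87348473e-01 2.45336499e-05] [-1.64251216e-02 -4.33055806e+01 -1.91244346e+01  5.14919730e-02
 -5.07069770e-01  8.31900397e-03]
```

View pics/w3.png

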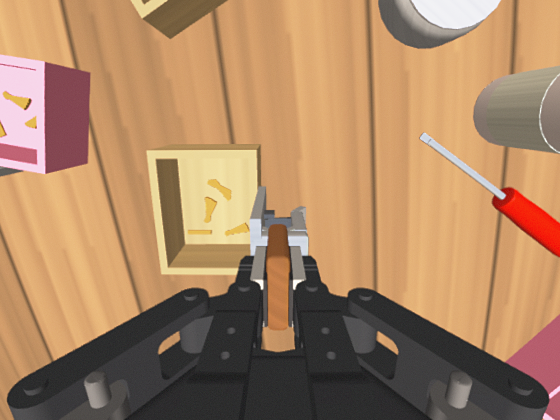

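The wrist view shows the tab centred between the pads at about (278,285). Next is the lift.

```bash
python3 -m crank '[0,0,0,0,0,0.003,0, 0,0,0,0,0,0.007,0, 0,0,0,0,0,0.01,0, 0,0,0,0,0,0.02,0, 0,0,0,0,0,0.03,0, 0,0,0,0,0,0.03,0, 0,0,0,0,0,0.03,0, 0,0,0,0,0,0.02,0, 0,0,0,0,0,0.005,0, 0,0,0,0,0,0,0, 0,0,0,0,0,0,0]'
python3 -c "
from h import *
for i in range(3):
  s=observe();print(s['ft_force'],s['wrist_torque'])
grab('scene','s4');grab('wrist','w4')
a=cv2.imread('pics/s4.png')[100:220,230:390];b=cv2.imread('pics/w4.png')
cv2.imwrite('pics/m4.png',np.hstack([cv2.resize(a,(400,300)),cv2.resize(b,(400,300))]))
"
```

```text
time_s: 6.3
position: [0.5373, 0.0827, 0.2991]
tool_rot: [[0.994, -0.108, -0.002], [-0.108, -0.994, 0.0], [-0.002, 0.0, -1.0]]
ft_force: [-0.6, -0.3, -3.7]
grip_width: 0.009
[-0.59644969 -0.30156899 -3.74172724] [-0.06054305 -0.10540997 -0.03131746]
[-0.59644969 -0.30156899 -3.74172724] [-0.06054305 -0.10540997 -0.03131746]
[-0.59644969 -0.30156899 -3.74172724] [-0.06054305 -0.10540997 -0.03131746]
```

View pics/m4.png

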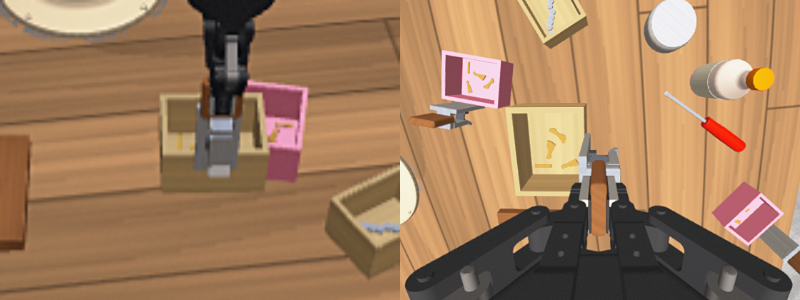

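The bin is lifted, and the wrist view looks nearly unchanged: rim corners at about (148,148) and (260,144). I'll check for tilt by comparing corner pixels with the resting view.

Run:
```python
from h import *
np.set_printoptions(precision=4,suppress=True)
a=load("w3");b=load("w4");A=cv2.cvtColor(a["f"],7);B=cv2.cvtColor(b["f"],7)
s=observe();
pts=np.float32([[150,150],[258,146],[163,273],[158,160],[180,165],[182,244],[279,330],[262,190],[305,245]]).reshape(-1,1,2)
q,st,e=cv2.calcOpticalFlowPyrLK(A,B,pts,None,winSize=(15,15),maxLevel=2)
for p,r,x in zip(pts[:,0],q[:,0],st): print(p,r-p,x)
# world coords at rest of corners, rim z=.055; mapped to camera frame then predicted if level
for p,r in zip(pts[:4,0],q[:4,0]):
    P=onz(a,*p,.055); pr=[]
    # z of same relative point now if the bin rose by h: find height along ray of w4 at same xy offset
    o1,d=ray(b,*r); o0,_=ray(a,*p)
    t=(P[0]-o0[0])/d[0]; print(P, "cam-rel z rest",P[2]-o0[2],"now by x",d[2]*t,"by y",d[2]*((P[1]-o0[1])/d[1]))
```

```text
[150. 150.] [ 0.2747 -0.0471] [1]
[258. 146.] [0.5678 0.0246] [1]
[163. 273.] [-0.7618 -0.0784] [1]
[158. 160.] [ 0.7308 -0.0256] [1]
[180. 165.] [ 0.7221 -0.0048] [1]
[182. 244.] [ 0.6991 -0.3181] [1]
[279. 330.] [-3.1797  0.4053] [1]
[262. 190.] [ 0.5267 -0.0358] [1]
[305. 245.] [ 0.0118 -0.0115] [1]
[0.4515 0.1434 0.055 ] cam-rel z rest -0.21976165744241372 now by x -0.21840616056138304 by y -0.22090766164777018
[0.5299 0.1374 0.055 ] cam-rel z rest -0.21976165744241372 now by x -0.21608928469283128 by y -0.2196316905168614
[0.4396 0.0448 0.055 ] cam-rel z rest -0.21976165744241372 now by x -0.21682907848486282 by y -0.21984828530328387
[0.4558 0.1356 0.055 ] cam-rel z rest -0.21976165744241372 now by x -0.2191797330893995 by y -0.21966848539401265
```

It's level to within about 1°, and weighs roughly 3–4 N. I'll carry it over the bar.

```bash
python3 -m crank '[0,0,0,0.0077,-0.0189,0,0, 0,0,0,0.0077,-0.0378,0,0, 0,0,0,0.0077,-0.0378,0,0, 0,0,0,0.0077,-0.0378,0,0, 0,0,0,0.0077,-0.0378,0,0, 0,0,0,0.0077,-0.0378,0,0, 0,0,0,0.0077,-0.0378,0,0, 0,0,0,0.0076,-0.0378,0,0, 0,0,0,0,-0.0189,0,0, 0,0,0,0,0,0,0, 0,0,0,0,0,0,0, 0,0,0,0,0,0,0]'
python3 -c "
from h import *
s=observe();print(s['ft_force'],s['wrist_torque'],s['position'])
grab('scene','s5');grab('wrist','w5')
a=cv2.imread('pics/s5.png')[130:280,110:310];b=cv2.imread('pics/w5.png')[60:360,130:430]
cv2.imwrite('pics/m5.png',np.hstack([cv2.resize(a,(400,300),interpolation=cv2.INTER_CUBIC),cv2.resize(b,(400,400))[:300]]))
"
```

```text
time_s: 7.6
position: [0.5992, -0.2184, 0.3004]
tool_rot: [[0.994, -0.107, -0.0], [-0.107, -0.994, 0.0], [-0.0, -0.0, -1.0]]
ft_force: [0.1, -0.4, -2.8]
grip_width: 0.0086
[ 0.05099886 -0.41633208 -2.84883266] [-0.02621139 -0.1386794   0.00716032] [ 0.59916827 -0.21844702  0.30039699]
```

View pics/m5.png

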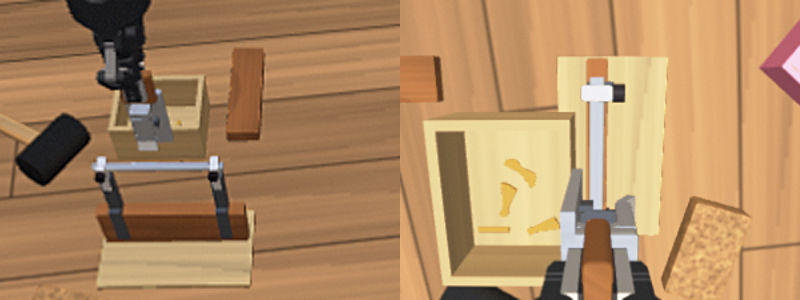

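The bar sits between spine and nose in the wrist crop at about (597,170). I'll lower to the gate.

```bash
python3 -m crank '[0,0,0,0,0,-0.008,0, 0,0,0,0,0,-0.01,0, 0,0,0,0,0,-0.01,0, 0,0,0,0,0,-0.008,0, 0,0,0,0,0,-0.005,0, 0,0,0,0,0,-0.005,0, 0,0,0,0,0,-0.005,0, 0,0,0,0,0,-0.005,0, 0,0,0,0,0,-0.004,0, 0,0,0,0,0,0,0, 0,0,0,0,0,0,0]'; python3 -c "
from h import *
print(observe()['wrist_torque'])"
python3 -m crank '[0,0,0,0,0,-0.002,0, 0,0,0,0,0,-0.002,0, 0,0,0,0,0,0,0, 0,0,0,0,0,0,0]'
python3 -m crank '[0,0,0,0,0,-0.002,0, 0,0,0,0,0,-0.002,0, 0,0,0,0,0,0,0, 0,0,0,0,0,0,0]'
```

```text
time_s: 8.8
position: [0.5993, -0.2198, 0.2404]
tool_rot: [[0.994, -0.108, 0.0], [-0.108, -0.994, -0.0], [0.0, 0.0, -1.0]]
ft_force: [0.6, -0.8, -3.6]
grip_width: 0.0087
[ 0.0024218  -0.09658924  0.00153884]
time_s: 9.2
position: [0.5992, -0.2197, 0.2363]
tool_rot: [[0.994, -0.108, 0.0], [-0.108, -0.994, 0.0], [0.0, -0.0, -1.0]]
ft_force: [1.2, 0.2, -3.8]
grip_width: 0.0088
time_s: 9.6
position: [0.5993, -0.2198, 0.2324]
tool_rot: [[0.994, -0.108, 0.0], [-0.108, -0.994, -0.0], [0.0, 0.0, -1.0]]
ft_force: [-1.0, 0.4, -2.9]
grip_width: 0.0089
```

```bash
for i in 1 ; do python3 -m crank '[0,0,0,0,0,-0.001,0, 0,0,0,0,0,-0.002,0, 0,0,0,0,0,-0.001,0, 0,0,0,0,0,0,0]'; python3 -m crank '[0,0,0,0,0,-0.001,0, 0,0,0,0,0,-0.002,0, 0,0,0,0,0,-0.001,0, 0,0,0,0,0,0,0]'; done
```

```text
time_s: 10.0
position: [0.5991, -0.2198, 0.2292]
tool_rot: [[0.994, -0.108, 0.001], [-0.108, -0.994, -0.001], [0.001, 0.001, -1.0]]
ft_force: [-3.7, 1.6, 5.8]
grip_width: 0.0088
time_s: 10.4
position: [0.5985, -0.2198, 0.2256]
tool_rot: [[0.994, -0.108, -0.001], [-0.108, -0.994, -0.001], [-0.001, 0.001, -1.0]]
ft_force: [-6.6, 0.1, 8.0]
grip_width: 0.009
```

Gate contact at TCP z of about 0.231, as predicted, with a push of about 11 N. Continuing.

```bash
python3 -m crank '[0,0,0,0,0,-0.002,0, 0,0,0,0,0,-0.002,0, 0,0,0,0,0,0,0]'; python3 -m crank '[0,0,0,0,0,-0.002,0, 0,0,0,0,0,-0.002,0, 0,0,0,0,0,0,0]';python3 -c "
from h import *
print(observe()['wrist_torque'])"
```

```text
time_s: 10.7
position: [0.5981, -0.2197, 0.22]
tool_rot: [[0.994, -0.108, -0.003], [-0.108, -0.994, 0.0], [-0.003, 0.0, -1.0]]
ft_force: [-6.5, 0.4, 1.9]
grip_width: 0.0088
time_s: 11.0
position: [0.5979, -0.2196, 0.2157]
tool_rot: [[0.994, -0.108, -0.004], [-0.108, -0.994, 0.001], [-0.004, -0.0, -1.0]]
ft_force: [-7.5, 0.2, -0.4]
grip_width: 0.0086
[0.14520113 1.20420224 0.04210493]
```

```bash
python3 -m crank '[0,0,0,-0.001,0,-0.002,0, 0,0,0,0,0,-0.002,0, 0,0,0,0,0,0,0]'; python3 -m crank '[0,0,0,0,0,-0.002,0, 0,0,0,0,0,-0.001,0, 0,0,0,0,0,0,0]';python3 -c "
from h import *
print(observe()['wrist_torque'])"
```

```text
time_s: 11.3
position: [0.5973, -0.2196, 0.2116]
tool_rot: [[0.994, -0.108, -0.003], [-0.108, -0.994, 0.001], [-0.003, -0.0, -1.0]]
ft_force: [-5.2, 1.1, -0.6]
grip_width: 0.0088
time_s: 11.6
position: [0.5975, -0.2196, 0.2083]
tool_rot: [[0.994, -0.108, -0.003], [-0.108, -0.994, 0.001], [-0.003, -0.001, -1.0]]
ft_force: [-5.1, 0.7, -4.6]
grip_width: 0.009
[ 0.03190934  0.83145806 -0.02453231]
```

```bash
python3 -m crank '[0,0,0,0,0,-0.002,0, 0,0,0,0,0,0,0]'; python3 -m crank '[0,0,0,0,0,-0.0015,0, 0,0,0,0,0,0,0]'; python3 -m crank '[0,0,0,0,0,-0.0015,0, 0,0,0,0,0,0,0]';python3 -c "
from h import *
print(observe()['wrist_torque'])"
```

```text
time_s: 11.8
position: [0.598, -0.2196, 0.2065]
tool_rot: [[0.994, -0.108, -0.001], [-0.108, -0.994, 0.001], [-0.001, -0.001, -1.0]]
ft_force: [-4.2, -0.1, -6.8]
grip_width: 0.0089
time_s: 12.0
position: [0.5981, -0.2197, 0.2054]
tool_rot: [[0.994, -0.108, -0.001], [-0.108, -0.994, 0.0], [-0.001, -0.0, -1.0]]
ft_force: [-3.2, -0.3, -6.0]
grip_width: 0.0086
time_s: 12.2
position: [0.5988, -0.2198, 0.2045]
tool_rot: [[0.994, -0.108, 0.002], [-0.108, -0.994, -0.001], [0.002, 0.0, -1.0]]
ft_force: [0.6, -0.7, -3.2]
grip_width: 0.0091
[-0.01779839 -0.15331062  0.00429003]
```

The side force vanished at z 0.2045, so the gate flicked shut. I'll go down a touch more, then look.

```bash
python3 -m crank '[0,0,0,0,0,-0.0015,0, 0,0,0,0,0,0,0]'; python3 -c "
from h import *
print(observe()['wrist_torque'])
grab('scene','s6');grab('wrist','w6')
a=cv2.imread('pics/s6.png')[150:250,120:253];b=cv2.imread('pics/w6.png')[160:310,220:370]
cv2.imwrite('pics/m6.png',np.hstack([cv2.resize(a,(400,300),interpolation=cv2.INTER_CUBIC),cv2.resize(b,(400,400))[:300]]))
"
```

```text
time_s: 12.4
position: [0.5985, -0.2198, 0.2029]
tool_rot: [[0.994, -0.108, 0.001], [-0.108, -0.994, -0.0], [0.001, 0.0, -1.0]]
ft_force: [0.7, 0.3, -3.5]
grip_width: 0.0086
[-0.03050259 -0.13818104  0.01899338]
```

View pics/m6.png

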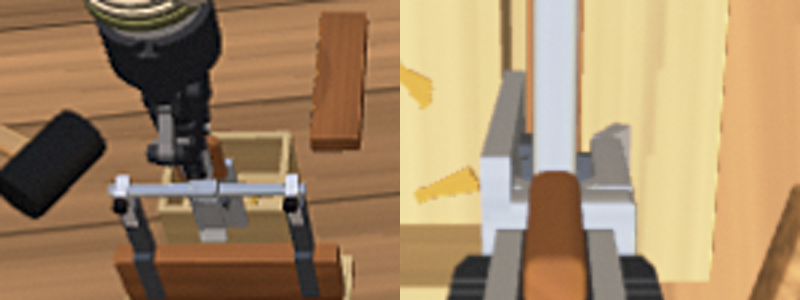

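The bar is inside the hook, with the gate showing dark under it at about (522,150) and (585,165) in the right crop. Weight reads about 3.4 N. Now I'll tug upward: first take up the play, then 1 mm steps.

```bash
python3 -m crank '[0,0,0,0,0,0.004,0, 0,0,0,0,0,0.004,0, 0,0,0,0,0,0.004,0, 0,0,0,0,0,0.002,0, 0,0,0,0,0,0,0, 0,0,0,0,0,0,0]'; python3 -m crank '[0,0,0,0,0,0.001,0, 0,0,0,0,0,0.001,0, 0,0,0,0,0,0,0]'; python3 -m crank '[0,0,0,0,0,0.001,0, 0,0,0,0,0,0,0]'
```

```text
time_s: 13.1
position: [0.5982, -0.2197, 0.2168]
tool_rot: [[0.994, -0.108, -0.0], [-0.108, -0.994, 0.0], [-0.0, -0.0, -1.0]]
ft_force: [0.2, 0.6, -3.5]
grip_width: 0.0087
time_s: 13.4
position: [0.5982, -0.2197, 0.2186]
tool_rot: [[0.994, -0.108, -0.0], [-0.108, -0.994, 0.0], [-0.0, -0.0, -1.0]]
ft_force: [1.2, -0.1, -3.8]
grip_width: 0.009
time_s: 13.6
position: [0.5981, -0.2197, 0.2188]
tool_rot: [[0.994, -0.108, -0.001], [-0.108, -0.994, 0.001], [-0.002, -0.001, -1.0]]
ft_force: [1.1, -0.8, -11.9]
grip_width: 0.0084
```

```bash
python3 -m crank '[0,0,0,0,0,0.0002,0, 0,0,0,0,0,0,0, 0,0,0,0,0,0,0]'; python3 -m crank '[0,0,0,0,0,0,0, 0,0,0,0,0,0,0]'
```

```text
time_s: 13.9
position: [0.598, -0.2197, 0.219]
tool_rot: [[0.994, -0.108, -0.002], [-0.108, -0.994, 0.001], [-0.002, -0.001, -1.0]]
ft_force: [2.4, -1.2, -18.2]
grip_width: 0.0087
time_s: 14.1
position: [0.598, -0.2196, 0.219]
tool_rot: [[0.994, -0.108, -0.002], [-0.108, -0.994, 0.001], [-0.002, -0.001, -1.0]]
ft_force: [3.0, -1.1, -22.3]
grip_width: 0.0089
```

The force creeps up while holding, to about 19 N beyond the weight, so I'll ease off and hold nearer 10 N.

```bash
python3 -m crank '[0,0,0,0,0,-0.0006,0]'; python3 -m crank '[0,0,0,0,0,-0.0004,0]'
```

```text
time_s: 14.2
position: [0.598, -0.2197, 0.219]
tool_rot: [[0.994, -0.108, -0.001], [-0.108, -0.994, 0.001], [-0.001, -0.0, -1.0]]
ft_force: [1.1, -1.0, -18.2]
grip_width: 0.0085
time_s: 14.3
position: [0.598, -0.2196, 0.2189]
tool_rot: [[0.994, -0.108, -0.001], [-0.108, -0.994, 0.0], [-0.001, -0.0, -1.0]]
ft_force: [0.8, -0.3, -17.1]
grip_width: 0.0084
```

```bash
python3 -m crank '[0,0,0,0,0,-0.0003,0]'; python3 -m crank '[0,0,0,0,0,0,0]';  python3 -m crank '[0,0,0,0,0,0,0]'
```

```text
time_s: 14.4
position: [0.5981, -0.2197, 0.2189]
tool_rot: [[0.994, -0.108, -0.0], [-0.108, -0.994, 0.0], [-0.0, -0.0, -1.0]]
ft_force: [0.7, -0.6, -16.8]
grip_width: 0.0086
time_s: 14.5
position: [0.5981, -0.2197, 0.2189]
tool_rot: [[0.994, -0.108, -0.0], [-0.108, -0.994, 0.0], [-0.0, 0.0, -1.0]]
ft_force: [0.5, -0.7, -17.2]
grip_width: 0.0089
time_s: 14.6
position: [0.5981, -0.2197, 0.2189]
tool_rot: [[0.994, -0.108, -0.0], [-0.108, -0.994, 0.0], [-0.0, -0.0, -1.0]]
ft_force: [0.1, 0.2, -17.5]
grip_width: 0.0089
```

```bash
python3 -m crank '[0,0,0,0,0,-0.0005,0]'; python3 -m crank '[0,0,0,0,0,0.0001,0, 0,0,0,0,0,0,0]';  python3 -m crank '[0,0,0,0,0,0,0, 0,0,0,0,0,0,0]'
```

```text
time_s: 14.7
position: [0.5982, -0.2197, 0.2188]
tool_rot: [[0.994, -0.108, 0.0], [-0.108, -0.994, -0.0], [0.0, 0.0, -1.0]]
ft_force: [-1.0, -0.4, -12.1]
grip_width: 0.0087
time_s: 14.9
position: [0.5982, -0.2197, 0.2188]
tool_rot: [[0.994, -0.108, 0.0], [-0.108, -0.994, -0.0], [0.0, 0.0, -1.0]]
ft_force: [-1.4, 0.7, -12.6]
grip_width: 0.0087
time_s: 15.1
position: [0.5982, -0.2198, 0.2187]
tool_rot: [[0.994, -0.108, 0.0], [-0.108, -0.994, -0.0], [0.0, 0.0, -1.0]]
ft_force: [-1.3, 0.4, -11.5]
grip_width: 0.0089
```

```bash
python3 -m crank '[0,0,0,0,0,0.0003,0, 0,0,0,0,0,0,0]'; python3 -m crank '[0,0,0,0,0,0,0, 0,0,0,0,0,0,0, 0,0,0,0,0,0,0]';  python3 -m crank '[0,0,0,0,0,0,0, 0,0,0,0,0,0,0]'
```

```text
time_s: 15.3
position: [0.5982, -0.2198, 0.2188]
tool_rot: [[0.994, -0.108, 0.0], [-0.108, -0.994, -0.0], [0.0, 0.0, -1.0]]
ft_force: [-1.5, 0.8, -10.9]
grip_width: 0.0088
time_s: 15.6
position: [0.5982, -0.2198, 0.2187]
tool_rot: [[0.994, -0.108, 0.0], [-0.108, -0.994, -0.0], [0.0, 0.0, -1.0]]
ft_force: [-0.6, 0.7, -10.0]
grip_width: 0.0086
time_s: 15.8
position: [0.5982, -0.2198, 0.2187]
tool_rot: [[0.994, -0.108, 0.0], [-0.108, -0.994, -0.0], [0.0, 0.0, -1.0]]
ft_force: [-1.3, 0.0, -10.4]
grip_width: 0.009
```

```bash
python3 -m crank '[0,0,0,0,0,0.0004,0, 0,0,0,0,0,0,0]'; python3 -m crank '[0,0,0,0,0,0,0, 0,0,0,0,0,0,0]'
```

```text
time_s: 16.0
position: [0.5982, -0.2198, 0.2188]
tool_rot: [[0.994, -0.108, -0.0], [-0.108, -0.994, 0.0], [-0.0, -0.0, -1.0]]
ft_force: [-1.1, 0.8, -12.1]
grip_width: 0.0088
time_s: 16.2
position: [0.5982, -0.2198, 0.2188]
tool_rot: [[0.994, -0.108, -0.0], [-0.108, -0.994, 0.0], [-0.0, -0.0, -1.0]]
ft_force: [-0.3, -0.1, -12.2]
grip_width: 0.0088
```

```bash
python3 -m crank '[0,0,0,0,0,0.0002,0, 0,0,0,0,0,0,0]'; python3 -m crank '[0,0,0,0,0,0,0, 0,0,0,0,0,0,0, 0,0,0,0,0,0,0]'; python3 -m crank '[0,0,0,0,0,0,0, 0,0,0,0,0,0,0, 0,0,0,0,0,0,0]'
```

```text
time_s: 16.4
position: [0.5982, -0.2197, 0.2189]
tool_rot: [[0.994, -0.108, -0.0], [-0.108, -0.994, 0.0], [-0.0, -0.0, -1.0]]
ft_force: [-1.0, -0.1, -14.9]
grip_width: 0.0087
time_s: 16.7
position: [0.5982, -0.2197, 0.2189]
tool_rot: [[0.994, -0.108, -0.0], [-0.108, -0.994, 0.0], [-0.0, -0.0, -1.0]]
ft_force: [0.3, -0.1, -17.2]
grip_width: 0.0087
time_s: 17.0
position: [0.5981, -0.2197, 0.2189]
tool_rot: [[0.994, -0.108, -0.0], [-0.108, -0.994, 0.0], [-0.0, -0.0, -1.0]]
ft_force: [1.8, 0.5, -17.7]
grip_width: 0.0087
```

The gate held 9–14 N beyond the weight for about a second. Lowering now onto the crown.

```bash
python3 -m crank '[0,0,0,0,0,-0.002,0, 0,0,0,0,0,-0.004,0, 0,0,0,0,0,-0.004,0, 0,0,0,0,0,-0.004,0, 0,0,0,0,0,-0.0025,0, 0,0,0,0,0,0,0, 0,0,0,0,0,0,0]'; python3 -m crank '[0,0,0,0,0,-0.001,0, 0,0,0,0,0,0,0]'; python3 -m crank '[0,0,0,0,0,-0.0007,0, 0,0,0,0,0,0,0]'
```

```text
time_s: 17.7
position: [0.5983, -0.2198, 0.2029]
tool_rot: [[0.994, -0.108, 0.0], [-0.108, -0.994, -0.0], [0.0, 0.0, -1.0]]
ft_force: [-0.6, -0.3, -3.2]
grip_width: 0.0087
time_s: 17.9
position: [0.5982, -0.2198, 0.2017]
tool_rot: [[0.994, -0.108, 0.0], [-0.108, -0.994, -0.0], [0.0, 0.0, -1.0]]
ft_force: [0.1, -0.5, -3.5]
grip_width: 0.0087
time_s: 18.1
position: [0.5982, -0.2197, 0.2009]
tool_rot: [[0.994, -0.108, -0.0], [-0.108, -0.994, 0.0], [-0.0, -0.0, -1.0]]
ft_force: [-0.4, -0.7, -3.1]
grip_width: 0.0086
```

```bash
python3 -m crank '[0,0,0,0,0,-0.0006,0, 0,0,0,0,0,0,0]'; python3 -m crank '[0,0,0,0,0,-0.0006,0, 0,0,0,0,0,0,0]'
```

```text
time_s: 18.3
position: [0.5982, -0.2197, 0.2004]
tool_rot: [[0.994, -0.108, -0.0], [-0.108, -0.994, 0.0], [-0.0, -0.0, -1.0]]
ft_force: [0.2, -1.4, -4.8]
grip_width: 0.0085
time_s: 18.5
position: [0.5982, -0.2197, 0.1997]
tool_rot: [[0.994, -0.108, -0.0], [-0.108, -0.994, 0.0], [-0.0, -0.0, -1.0]]
ft_force: [0.1, -0.1, -3.4]
grip_width: 0.0089
```

```bash
python3 -m crank '[0,0,0,0,0,-0.0006,0, 0,0,0,0,0,0,0]'; python3 -m crank '[0,0,0,0,0,-0.0005,0, 0,0,0,0,0,0,0]'
```

```text
time_s: 18.7
position: [0.5982, -0.2198, 0.1994]
tool_rot: [[0.994, -0.108, 0.0], [-0.108, -0.994, -0.0], [0.0, 0.0, -1.0]]
ft_force: [0.1, -0.5, -1.4]
grip_width: 0.0089
time_s: 18.9
position: [0.5983, -0.2198, 0.1994]
tool_rot: [[0.994, -0.108, 0.001], [-0.108, -0.994, -0.001], [0.001, 0.0, -1.0]]
ft_force: [-1.9, 0.5, 2.2]
grip_width: 0.0087
```

Seated at TCP z 0.1994, with the bar carrying the weight. I'll release and retreat straight up.

```bash
python3 -m crank '[0,0,0,0,0,0,13, 0,0,0,0,0,0,16, 0,0,0,0,0,0,20, 0,0,0,0,0,0,30, 0,0,0,0,0,0,50, 0,0,0,0,0,0,70, 0,0,0,0,0,0,70, 0,0,0,0,0,0,70]'; python3 -m crank '[0,0,0,0,0,0.005,70, 0,0,0,0,0,0.01,70, 0,0,0,0,0,0.02,70, 0,0,0,0,0,0.03,70, 0,0,0,0,0,0.04,70, 0,0,0,0,0,0.04,70, 0,0,0,0,0,0,70, 0,0,0,0,0,0,70, 0,0,0,0,0,0,70]'
python3 -c "
from h import *
grab('scene','s7');grab('wrist','w7');grab('top','t7')
a=cv2.imread('pics/s7.png')[150:250,120:253];b=cv2.imread('pics/w7.png')
cv2.imwrite('pics/m7.png',np.vstack([np.hstack([cv2.resize(a,(400,300),interpolation=cv2.INTER_CUBIC),cv2.resize(b,(400,300))]),np.hstack([cv2.resize(cv2.imread('pics/t7.png'),(400,300)),cv2.resize(cv2.imread('pics/s7.png'),(400,300))])]))
"
```

```text
time_s: 19.7
position: [0.5982, -0.2198, 0.1987]
tool_rot: [[0.994, -0.108, 0.0], [-0.108, -0.994, -0.0], [0.0, 0.0, -1.0]]
ft_force: [-0.6, 0.0, -0.2]
grip_width: 0.0592
time_s: 20.6
position: [0.598, -0.2196, 0.3428]
tool_rot: [[0.994, -0.108, -0.002], [-0.108, -0.994, 0.001], [-0.002, -0.001, -1.0]]
ft_force: [0.6, 0.7, -0.7]
grip_width: 0.06
```

View pics/m7.png

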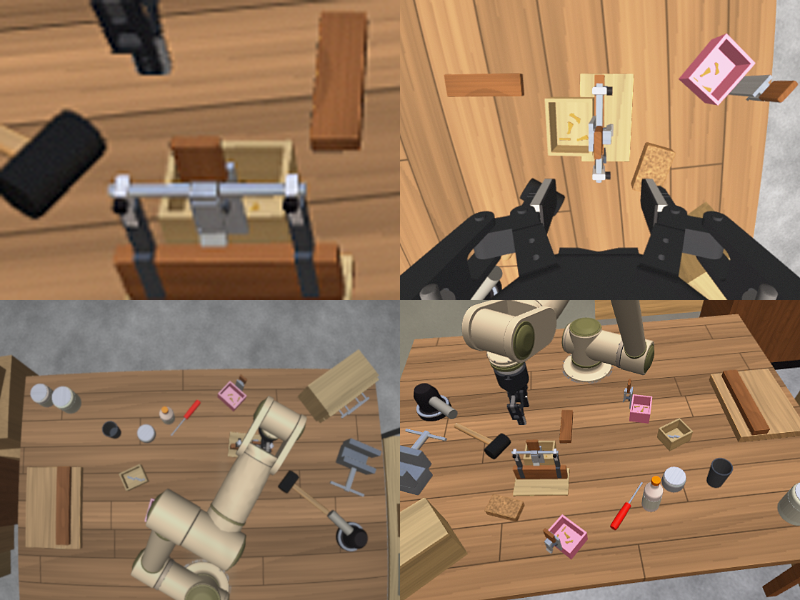

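The bin hangs on the bar with its screws in, the gripper is clear of it, and the other objects sit where they were. I'll check that it's settled, then hand in.

```bash
python3 -m crank '[0,0,0,0,0,0,70, 0,0,0,0,0,0,70, 0,0,0,0,0,0,70, 0,0,0,0,0,0,70, 0,0,0,0,0,0,70, 0,0,0,0,0,0,70, 0,0,0,0,0,0,70]' | head -1
python3 -c "
from h import *
grab('wrist','w8');a=load('w7')['f'].astype(int);b=load('w8')['f'].astype(int)
d=np.abs(a-b)[90:240,190:340];print(d.mean(),d.max())
a=load('scene')['f'].astype(int);b=load('s7')['f'].astype(int);m=(np.abs(a-b).max(2)>40).astype(np.uint8)
n,_,st,_=cv2.connectedComponentsWithStats(m);print(st[1:][st[1:,4]>15])
close_job()"
```

```text
time_s: 21.45
5.095437037037037 130
[[  87    0  134  175 9034]
 [ 218    0   19   28  126]
 [ 263    0   93  105 5688]
 [ 429    0   63   50 1503]
 [ 226   32   41   60  981]
 [  88   49   46   12  294]
 [ 293  178   39   36  900]
 [ 173  197   45   35  661]]
the job is handed in; nothing more can be done
```

The hook bin is hanging on the bar and the job is handed in, at about 21.5 s of the 58 s allowed. It was level to about 1° after lifting. Pressing it over the bar took a peak of about 11 N. The side force dropped to zero near the crown, and the bar then had about 19 mm of play, so I take the gate as shut.

- **Tug:** The gate held for several seconds, mostly at 7–14 N beyond the bin's weight. The force crept up while I held still and briefly reached about 19 N beyond the weight, or 22 N read at the wrist. That is well over the 10 N you asked for but under the 25 N limit. I eased off, then pulled again at 9–14 N for about a second.
- **Hanging:** I lowered it until the bar carried the weight, opened the gripper and rose about 14 cm clear. The last view shows it on the bar with its screws in.
- **Other things on the bench:** Comparing scene pictures from before and after, nothing changed apart from the arm, its surroundings, the bin's old spot and the stand.
- **Check that did not come out clean:** Two wrist pictures about 0.8 s apart still differed a little around the bin (mean 5 grey levels). I did not establish whether that was the arm settling or the bin swinging slightly before I handed in.

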